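# Make up two bearing kits on pin plates

### The arm

A 6-joint arm with a two-finger parallel gripper is mounted at the origin on the work surface. World frame = base frame: x ahead of the robot, y to its left, z up, the work surface at z = 0. Lengths are in m, angles in rad, forces in N, time in s.
With the tool pointing down it reaches from about 0.375 to 0.975 m from the base axis. Payload 3.8 kg.
Tool frame: the origin (TCP) lies at the very end of the fingers, on their centre line; the grasp point (between the pads) lies 19 mm behind it; z points along the fingers, y is the line along which they close (so a half turn about z gives the same grasp; the last joint's range is limited). The gripper opens to 85 mm and grips with 20 to 120 N. Pads are 22 mm wide; open, the fingers measure 114 mm over their backs; the gripper's body (76 mm by 85 mm) begins 54 mm behind the grasp point. The pads swing forward as they close: fully open they stand 13 mm farther back than shut.
Start: joints at [-1.26, 0.264, 1.604, -0, 1.274, -0.037], TCP at [0.23, -0.635, 0.231] pointing down, gripper open.
Joint ranges: [-2.63, 2.63], [-0.94, 2.18], [0.31, 2.57], [-1.31, 4.45], [0, 2.66], [-2.55, 2.55]. Speed limits (rad/s): [2.57, 2.57, 3.14, 3.14, 3.14, 3.14].

### API

Orientations are given as a rotation vector (axis times angle).
In Python, from workcell import bot gives the robot as it stands. The module is installed in compiled form; this text tells all that it offers.
- The arm moves only by the shell command python3 -m jog FILE [OPENING] [FORCE], which reads ROWS from the file FILE. ROWS is one flat JSON list of numbers that holds 1 to 5 rows one after another, with no inner brackets; each row has 4 numbers: dx, dy, dz in m, then a turn about the tool's z in rad; each row shifts and turns the commanded pose from where the row before left it, along the tool's axes as they then stand; what a row does not reach is not made up. A row lasts 1/8 s, in which the tool goes at most 0.0625 m and 0.188 rad, less where a joint would pass 70% of its speed; a pose out of reach is approached as far as the arm can. OPENING is the opening from 0.0 (shut) to 1.0 (fully open), set as the command begins (- or left out keeps the last). The fingers move at their own pace and stop on an object; FORCE is the grip in N (left out, the last holds). Time passes only in rows, so rows that do not move let the fingers close. It prints the time, the measured TCP pose, the force, the opening and the grip force at its end. Input that does not fit is refused with a message, and nothing moves.
- bot.read_state(): the state, without advancing time (a new reading comes with each control period).
- bot.read_camera(name): name is "scene" or "side" or "wrist"; returns the picture (420x560x3 uint8, red, green, blue); there is no depth.
- bot.camera_info(name): a dict with "intrinsics" (3x3 intrinsics, pixels), "extrinsics" (4x4, takes a point from camera to world coordinates). Camera axes: x right, y down, z forward; pixel columns grow to the right and rows downward; lengths in m; the calibration is good to about 2 mm. A picture is of the moment at which its call begins: read the wrist's pose just before it. camera_info takes no time and is no camera call; for the wrist camera it gives the pose at the moment of the call.
- bot.finish_job(): hands the job in; it is judged then, once.
Trained networks look in the newest picture that a camera, given by its name, has taken for a name from the list of things; names that differ only in an ending like _2 or _b are one class to them, and where a whole thing is asked for, a point or a joint stands for the part that bears it (a point fixed in the world has none). Each returns a list of dicts, best first, with "conf" (0 to 1); they miss things now and then, are a little off and sometimes report something else, mostly with a low value. They report only what shows in the picture. A call takes as long as a camera call.
- bot.search_frame(camera, thing): "box" ([left, top, right, bottom] in pixels, round what is visible of it).
- bot.regions_of(camera, thing): "pixels" (420x560 bool, what is visible of it) and "box" ([left, top, right, bottom] in pixels, round what is visible of it).
- bot.spot_point(camera, thing): "pixel" ([row, column] in pixels: a listed point, or the origin of a listed thing).
The state is a dict: "time": time; "q": joint angles; "joint_vel": joint speeds; "joint_torque": joint torques, N m; "tool_pos": TCP position; "tcp_rot": TCP orientation; "wrist_force": force on the tool from outside, world axes, zero at the start; "torque": the same for the moment, N m; "width": opening from 0.0 (shut) to 1.0 (fully open); "grip_force": force on a finger pad.
Only numpy, scipy, OpenCV 4.12 (cv2) and the standard library are available. Lean on these libraries where they do the work, as an engineer would, in place of code of your own. Each camera call takes 0.05 s, during which the arm holds its last target. There are 200 camera calls.

### The job

Make up the two bearing kits by threading parts from the stock over the pins of the kit plates, in this order from the bottom up: on the blue plate the large bearing, then the brass spacer, then the red seal; on the yellow plate the small bearing, then the green seal. Set each part down gently, lying flat on what is below it, and do not drop or throw any. Leave the black spacer and the violet seal where they lie.

Things in the scene. Friction and masses are not known exactly. Their poses are not given: they have to be found in the camera images.
- bearing_large: Large ball bearing: flat ring with bright steel outer and inner rims and a black shield between them. Outer diameter 55, bore 30, height 13 mm; about 0.12 kg. Lies flat on the bench (z = 0). Origin: centre of its underside, on the ring's axis; z up along the axis; yaw means nothing (round).
- bearing_small: Small ball bearing: flat ring, bright steel all over with a light grey shield. Outer diameter 42, bore 20, height 12 mm; about 0.07 kg. Lies flat on the bench. Origin: centre of its underside, on the ring's axis; z up along the axis; yaw means nothing (round).
- spacer_brass: Brass spacer: short yellow-metal tube. Outer diameter 36, bore 22, height 14 mm; about 0.075 kg. Stands on the bench, bore upright. Origin: centre of its underside, on the ring's axis; z up along the axis; yaw means nothing (round).
- seal_red: Red seal: flat hard red ring with a thin dark metal line. Outer diameter 48, bore 28, height 8 mm; 0.025 kg. Lies flat on the bench. Origin: centre of its underside, on the ring's axis; z up along the axis; yaw means nothing (round).
- seal_green: Green seal: like the red one but green. Outer diameter 48, bore 28, height 8 mm; 0.025 kg. Lies flat on the bench. Origin: centre of its underside, on the ring's axis; z up along the axis; yaw means nothing (round).
- spacer_black: Black spacer: short black tube, same size as the brass one (outer diameter 36, bore 22, height 14 mm). Belongs to neither kit. Origin: centre of its underside, on the ring's axis; z up along the axis; yaw means nothing (round).
- seal_violet: Violet seal: same size as the other seals (outer diameter 48, bore 28, height 8 mm). Belongs to neither kit. Origin: centre of its underside, on the ring's axis; z up along the axis; yaw means nothing (round).
- kit_blue: Blue kit plate, 80 (x) by 100 (y) by 8 mm thick, fixed to the bench turned by up to 0.5 rad. From its centre rises one upright steel pin, 8 mm in diameter with a tapered tip; the pin's tip is 58 mm above the plate's underside (50 mm above its top face). Origin: centre of the plate's underside, on the pin's axis; z up. Underside at bench height.
- kit_yellow: Yellow kit plate, 80 (x) by 100 (y) by 8 mm thick, fixed to the bench turned by up to 0.5 rad. From its centre rises one upright steel pin, 8 mm in diameter with a tapered tip; the pin's tip is 58 mm above the plate's underside (50 mm above its top face). Origin: centre of the plate's underside, on the pin's axis; z up. Underside at bench height.

How it is judged:
At the end, for the whole second after the job is handed in: From the bottom up, blue pin: large bearing, brass spacer, red seal; yellow pin: small bearing, green seal. Each within 12 mm of the pin axis and 3 mm of its stack height, tilt under 0.12 rad, at rest, released. Black spacer and violet seal within 20 mm of their starts (horizontal distance between each of bearing_large, spacer_brass, seal_red and kit_blue below 0.012 m and z of bearing_large in the frame of kit_blue between 0.005 and 0.011 m and angle between each of bearing_large, spacer_brass, seal_red, bearing_small, seal_green's own z axis and vertical below 0.12 rad and linear speed of each of bearing_large, spacer_brass, seal_red, bearing_small, seal_green below 0.02 m/s and z of spacer_brass in the frame of kit_blue between 0.018 and 0.024 m and z of seal_red in the frame of kit_blue between 0.032 and 0.038 m and horizontal distance between each of bearing_small, seal_green and kit_yellow below 0.012 m and z of bearing_small in the frame of kit_yellow between 0.005 and 0.011 m and z of seal_green in the frame of kit_yellow between 0.017 and 0.023 m and distance of each of spacer_black, seal_violet from where it was at the start of the episode below 0.02 m); the robot touches nothing.
It fails at once if a kit part is dropped or thrown (moves faster than 0.6 m/s out of the gripper, a free fall of about 2 cm) ((linear speed of bearing_large above 0.6 m/s and contact force between bearing_large and the fingers below 0.05 N) or (linear speed of spacer_brass above 0.6 m/s and contact force between spacer_brass and the fingers below 0.05 N) or (linear speed of seal_red above 0.6 m/s and contact force between seal_red and the fingers below 0.05 N) or (linear speed of bearing_small above 0.6 m/s and contact force between bearing_small and the fingers below 0.05 N) or (linear speed of seal_green above 0.6 m/s and contact force between seal_green and the fingers below 0.05 N)).
It fails at once if the black spacer or the violet seal is moved by 20 mm or more (distance of any of spacer_black, seal_violet from where it was at the start of the episode above 0.02 m).
It also fails if it takes over 109 s, if anything falls off the work surface, if the arm or the gripper's body presses on something with over 40 N, if the wrist force passes 120 N, or if a joint passes its speed limit or range.

## Working session

There is one attempt and no reset: what is moved stays moved. The work goes in short steps, Python scripts to look and compute and a shell command to move; the robot and the scene stay as the last step left them, time stands still between calls to the robot, and variables do not carry over. Pictures are saved under pics/ and viewed, at most 14 in all, crops included, and the job is handed in when it is done.

```bash
mkdir -p pics
cat > h.py <<'E'
import numpy as np, cv2
from workcell import bot
from scipy.spatial.transform import Rotation as R
def ray(cam,px,z,info=None):
    i=info or bot.camera_info(cam);K=np.array(i["intrinsics"]);T=np.array(i["extrinsics"])
    d=T[:3,:3]@np.linalg.solve(K,[px[1],px[0],1.]);o=T[:3,3]
    return o+d*(z-o[2])/d[2]
def tip():
    s=bot.read_state();return np.array(s["tool_pos"]),R.from_rotvec(s["tcp_rot"]).as_matrix(),s
H=dict(bearing_large=.013,bearing_small=.012,spacer_brass=.014,seal_red=.008,seal_green=.008,spacer_black=.014,seal_violet=.008,kit_blue=.008,kit_yellow=.008)
def save(cam,name):
    im=bot.read_camera(cam);cv2.imwrite(f"pics/{name}.png",im[:,:,::-1]);return im
E
python3 - <<'E'
from h import *
p,M,s=tip();print(s);print(M.round(3))
for c in("scene","side","wrist"):
    save(c,c+"0");i=bot.camera_info(c);print(c,np.array(i["extrinsics"]).round(3).tolist(),np.array(i["intrinsics"]).round(1).tolist())
    for t in H:
        for r in bot.regions_of(c,t)[:2]:
            m=r["pixels"];v,u=np.nonzero(m);
            sp=bot.spot_point(c,t) if c!="wrist" else []
            print(t,round(r["conf"],2),np.round(r["box"]),ray(c,(v.mean(),u.mean()),H[t]*.7).round(4)[:2],[(round(q["conf"],2),ray(c,q["pixel"],0).round(4)[:2]) for q in sp[:2]])
E
```

```text
{'time': 0.0, 'q': array([-1.25988354e+00,  2.64780955e-01,  1.60539234e+00, -1.41249635e-05,
        1.27367845e+00, -3.68996488e-02]), 'joint_vel': array([ 7.94151590e-04, -7.79452629e-05, -7.40897454e-04,  2.71778405e-04,
        1.49020882e-03, -1.73826020e-04]), 'joint_torque': array([-2.53053616e-05, -5.15110123e+01, -3.67311823e+01, -2.15626574e-04,
        1.29416987e-02,  4.92000339e-06]), 'tool_pos': array([ 0.22983785, -0.63388458,  0.22993338]), 'tcp_rot': array([-3.09200257e+00, -5.43212276e-01,  5.05307927e-04]), 'wrist_force': array([ 0.24281237, -0.50596806, -0.79667191]), 'torque': array([-0.010933  ,  0.03126361,  0.0307287 ]), 'grip_force': 0.0, 'width': 1.0025231335942768}
[[ 0.94   0.341 -0.001]
 [ 0.341 -0.94   0.002]
 [ 0.    -0.002 -1.   ]]
scene [[0.142, 0.771, -0.621, 1.046], [0.99, -0.115, 0.083, -0.082], [-0.007, -0.626, -0.779, 0.681], [0.0, 0.0, 0.0, 1.0]] [[430.5, 0.0, 278.6], [0.0, 430.5, 211.5], [0.0, 0.0, 1.0]]
bearing_large 0.89 [220. 203. 253. 229.] [ 0.5093 -0.0971] [(0.95, array([ 0.5089, -0.0992]))]
bearing_small 0.84 [179. 184. 200. 204.] [ 0.4
[... 1265 characters left out ...]
. 178. 362. 188.] [ 0.5169 -0.2959] [(0.66, array([ 0.5209, -0.3113]))]
seal_green 0.52 [232. 297. 255. 319.] [0.4432 0.2108] [(0.86, array([0.4502, 0.1997]))]
spacer_black 0.67 [254. 256. 266. 271.] [0.4961 0.0898] [(0.59, array([0.5036, 0.0813]))]
seal_violet 0.5 [292. 246. 316. 260.] [0.4543 0.0031] [(0.65, array([0.4597, 0.0059]))]
kit_blue 0.6 [222. 198. 273. 228.] [ 0.6396 -0.0239] [(0.83, array([ 0.646 , -0.0291]))]
kit_yellow 0.61 [127. 247. 182. 292.] [0.656  0.2408] [(0.74, array([0.6652, 0.2371]))]
wrist [[0.341, -0.896, -0.285, 0.303], [-0.94, -0.326, -0.102, -0.608], [-0.001, 0.303, -0.953, 0.374], [0.0, 0.0, 0.0, 1.0]] [[312.9, 0.0, 277.7], [0.0, 312.9, 211.9], [0.0, 0.0, 1.0]]
```

View pics/scene0.png

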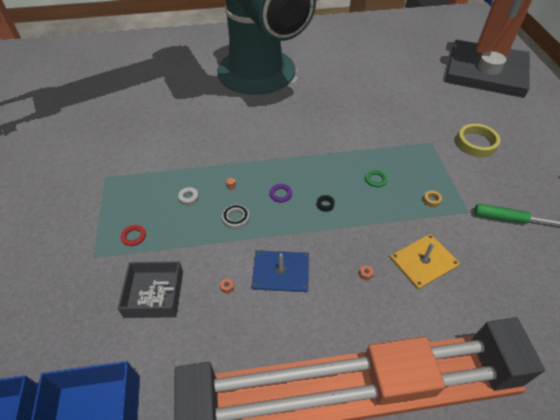

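View pics/side0.png

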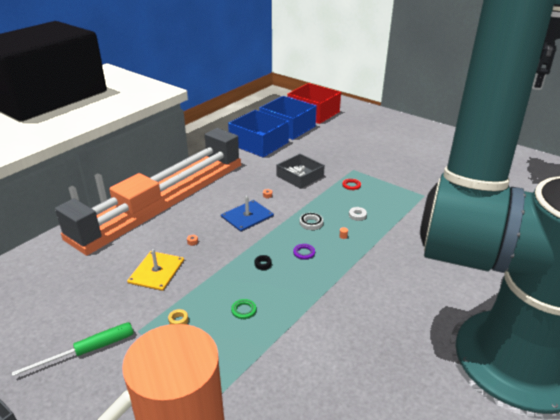

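The scene view shows red at (133,235), large bearing (235,215), small (188,195), violet (281,193), black (326,203), green (376,178) and brass (432,198). The pins stand at (281,265) on blue and (428,258) on yellow. The side view agrees, so I align the tool with the world axes and move over the large bearing.

```bash
echo '[0, 0, 0, 0.174, 0, 0, 0, 0.174]' > m.json && python3 -m jog m.json 1.0 30
echo '[0.023, -0.045, 0, 0, 0.023, -0.045, 0, 0, 0.023, -0.045, 0, 0, 0.023, -0.045, 0, 0, 0.023, -0.045, 0, 0]' > m.json && python3 -m jog m.json
echo '[0.023, -0.045, 0.01, 0, 0.023, -0.045, 0.01, 0, 0.023, -0.045, 0.01, 0, 0.023, -0.045, 0.01, 0, 0.023, -0.045, 0.01, 0]' > m.json && python3 -m jog m.json
echo '[0.023, -0.045, 0.01, 0, 0.023, -0.042, 0, 0, 0, 0, 0, 0]' > m.json && python3 -m jog m.json
cat > look.py <<'E'
import sys; from h import *
# look.py thing [picname]: wrist estimate by ellipse fit of mask at top height, tool-frame offset
t=sys.argv[1];p,M,s=tip();i=bot.camera_info("wrist")
if len(sys.argv)>2: save("wrist",sys.argv[2])
else: bot.read_camera("wrist")
print("tcp",p.round(4),"x-axis",M[:,0].round(3),"z",M[:,2].round(3))
for r in bot.regions_of("wrist",t)[:2]:
    m=r["pixels"].astype(np.uint8);c=max(cv2.findContours(m,cv2.RETR_EXTERNAL,cv2.CHAIN_APPROX_NONE)[0],key=cv2.contourArea)
    P=np.array([ray("wrist",(v,u),H[t]*.6,i)[:2] for u,v in c[:,0]]);(x,y),rad=cv2.minEnclosingCircle(P.astype(np.float32))
    A=np.c_[2*P,np.ones(len(P))];f=np.linalg.lstsq(A,(P**2).sum(1),rcond=None)[0]
    print(t,round(r["conf"],2),np.round(r["box"]),"circ",round(x,4),round(y,4),round(rad,4),"fit",f[:2].round(4),"tool d",(M.T@np.r_[f[:2]-p[:2],0])[:2].round(4))
for q in bot.spot_point("wrist",t)[:2]:
    print("spot",round(q["conf"],2),np.round(q["pixel"]),ray("wrist",q["pixel"],0,i).round(4)[:2])
E
python3 look.py bearing_large w1; python3 look.py kit_blue
```

```text
time: 2.65
tool_pos: [0.23, -0.6346, 0.2313]
tcp_rot: [3.142, -0.009, -0.0]
wrist_force: [0.6, 0.4, -1.1]
width: 1.003
grip_force: 0.0
time: 3.28
tool_pos: [0.3457, -0.4082, 0.2315]
tcp_rot: [3.141, -0.001, 0.001]
wrist_force: [0.7, 0.5, -0.2]
width: 1.001
grip_force: 0.0
time: 3.9
tool_pos: [0.4609, -0.1832, 0.1814]
tcp_rot: [3.141, -0.001, 0.002]
wrist_force: [0.3, 0.4, 0.5]
width: 1.0
grip_force: 0.0
time: 4.28
tool_pos: [0.5073, -0.0951, 0.1714]
tcp_rot: [-3.141, -0.007, -0.001]
wrist_force: [-0.3, -0.8, 0.9]
width: 1.005
grip_force: 0.0
tcp [ 0.5073 -0.0951  0.1714] x-axis [1.    0.004 0.001] z [ 0.001  0.001 -1.   ]
bearing_large 0.73 [254. 164. 308. 222.] circ 0.5061 -0.097 0.0282 fit [ 0.506  -0.0967] tool d [-0.0013  0.0016]
spot 0.76 [192. 279.] [ 0.5069 -0.0957]
tcp [ 0.5059 -0.098   0.1714] x-axis [ 1.  0. -0.] z [-0. -0. -1.]
kit_blue 0.62 [137.   4. 258. 102.] circ 0.641 -0.0257 0.0626 fit [ 0.6383 -0.0265] tool d [ 0.1324 -0.0715]
spot 0.73 [ 46. 200.] [ 0.6401 -0.0276]
```

View pics/w1.png

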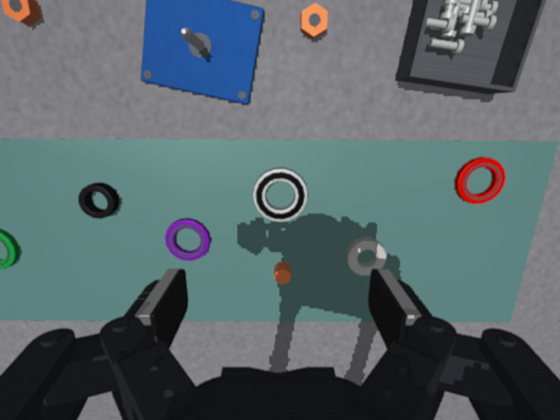

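```bash
echo '[0, 0, 0.03, 0, 0, 0, 0.03, 0, 0, 0, 0.03, 0, 0, 0, 0.03, 0, 0, 0, 0.02, 0]' > m.json && python3 -m jog m.json 0.8
echo '[0, 0, 0.01, 0, 0, 0, 0.01, 0, 0, 0, 0, 0]' > m.json && python3 -m jog m.json; python3 look.py bearing_large w2
```

```text
time: 5.2
tool_pos: [0.5049, -0.0986, 0.0299]
tcp_rot: [-3.141, 0.003, 0.003]
wrist_force: [-0.0, 0.2, -0.4]
width: 0.805
grip_force: 0.0
time: 5.58
tool_pos: [0.5059, -0.0979, 0.011]
tcp_rot: [-3.141, 0.001, 0.001]
wrist_force: [0.4, 0.8, -1.0]
width: 0.799
grip_force: 0.0
tcp [ 0.5059 -0.0979  0.011 ] x-axis [ 1.    -0.001 -0.001] z [-0.001  0.    -1.   ]
bearing_large 0.92 [224. 212. 332. 322.] circ 0.5055 -0.0963 0.0302 fit [ 0.5056 -0.0968] tool d [-0.0002 -0.0011]
```

View pics/w2.png

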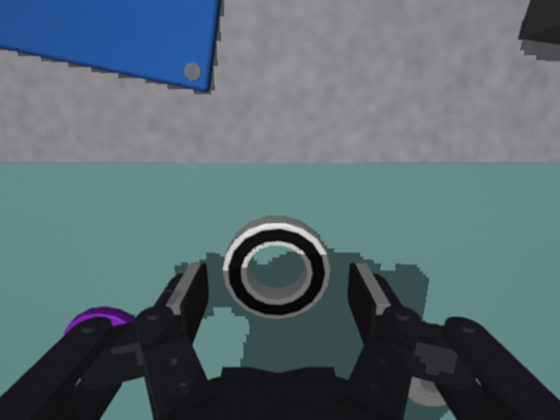

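The bearing is centred between the fingers at about (277,267). I lower and close.

```bash
echo '[0, 0, 0.005, 0, 0, 0, 0.004, 0, 0, 0, 0.002, 0, 0, 0, 0, 0]' > m.json && python3 -m jog m.json|grep -E "pos|force"
echo '[0, 0, 0, 0, 0, 0, 0, 0, 0, 0, 0, 0, 0, 0, 0, 0, 0, 0, 0, 0]' > m.json && python3 -m jog m.json 0.3 30
echo '[0, 0, -0.01, 0, 0, 0, -0.02, 0, 0, 0, -0.02, 0, 0, 0, 0, 0]' > m.json && python3 -m jog m.json; python3 look.py bearing_large w3
```

```text
tool_pos: [0.5059, -0.0976, -0.0001]
wrist_force: [-0.4, -0.3, -0.3]
grip_force: 0.0
time: 6.85
tool_pos: [0.5063, -0.0976, 0.0007]
tcp_rot: [-3.142, 0.0, -0.0]
wrist_force: [-2.5, 1.0, 5.4]
width: 0.621
grip_force: 31.5
time: 7.35
tool_pos: [0.508, -0.0981, 0.0521]
tcp_rot: [3.141, -0.0, 0.007]
wrist_force: [0.4, -0.1, -1.1]
width: 0.624
grip_force: 32.0
tcp [ 0.508  -0.0981  0.0521] x-axis [ 1.    -0.     0.004] z [ 0.004 -0.001 -1.   ]
bearing_large 0.72 [221. 221. 337. 332.] circ 0.4782 -0.0978 0.0412 fit [ 0.4781 -0.0979] tool d [-0.0299 -0.0002]
```

View pics/w3.png

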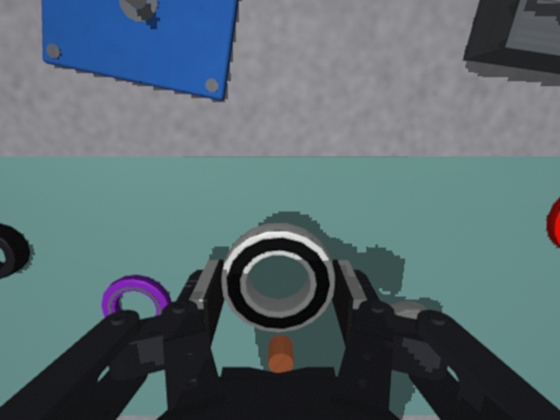

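The bearing is held level and centred at about (278,277). I raise, move nearer to the blue pin and measure it.

```bash
echo '[0.01, -0.02, -0.04, 0, 0.01, -0.02, -0.04, 0, 0.014, -0.03, -0.01, 0, 0, 0, 0, 0, 0, 0, 0, 0]' > m.json && python3 -m jog m.json
cat > plate.py <<'E'
import sys; from h import *
t=sys.argv[1];p,M,s=tip();i=bot.camera_info("wrist");save("wrist",sys.argv[2]);print("tcp",p.round(4))
for r in bot.regions_of("wrist",t)[:1]:
    m=r["pixels"].astype(np.uint8);c=np.vstack(cv2.findContours(m,cv2.RETR_EXTERNAL,cv2.CHAIN_APPROX_NONE)[0])
    P=np.array([ray("wrist",(v,u),.008,i)[:2] for u,v in c[:,0]],np.float32);print(r["box"],"rect",cv2.minAreaRect(P*1000))
for q in bot.spot_point("wrist",t)[:2]: print("spot",round(q["conf"],2),np.round(q["pixel"],1),ray("wrist",q["pixel"],0,i).round(4)[:2])
import json;json.dump({k:np.array(v).tolist() for k,v in i.items() if k in("intrinsics","extrinsics")},open(sys.argv[2]+".json","w"))
E
python3 plate.py kit_blue w4
```

```text
time: 8.12
tool_pos: [0.5389, -0.0277, 0.1386]
tcp_rot: [3.141, 0.001, -0.005]
wrist_force: [-0.1, -0.4, -1.1]
width: 0.62
grip_force: 32.3
tcp [ 0.5389 -0.0277  0.1386]
[209.5, 14.3, 346.3, 140.7] rect ((641.0341796875, -25.349117279052734), (100.28720092773438, 80.23389434814453), 78.34468841552734)
spot 0.7 [ 84.8 277.8] [ 0.6379 -0.0274]
```

View pics/w4.png

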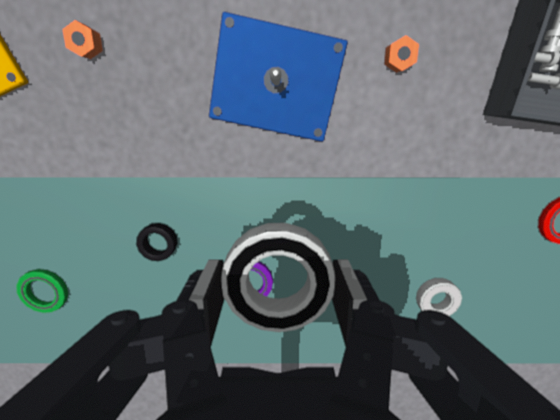

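The blue plate's contour fits 100 x 80 mm exactly, centred at (0.641,-0.025), with the pin at about (276,75). I move over it and thread the bearing down.

```bash
echo '[0.03, 0, 0, 0, 0.04, -0.001, 0, 0, 0.03, -0.001, 0, 0, 0, 0, 0, 0, 0, 0, 0, 0]' > m.json && python3 -m jog m.json|grep pos
echo '[0, 0, 0.03, 0, 0, 0, 0.03, 0, 0, 0, 0.03, 0, 0, 0, 0.02, 0, 0, 0, 0.01, 0]' > m.json && python3 -m jog m.json|grep -E "pos|force"
echo '[0, 0, 0.005, 0, 0, 0, 0.003, 0, 0, 0, 0.002, 0, 0, 0, 0, 0]' > m.json && python3 -m jog m.json
python3 look.py bearing_large w5
```

```text
tool_pos: [0.6389, -0.0262, 0.1392]
tool_pos: [0.6387, -0.0257, 0.0189]
wrist_force: [-0.5, -0.0, -0.7]
grip_force: 32.3
time: 10.02
tool_pos: [0.6406, -0.0256, 0.0108]
tcp_rot: [3.142, -0.0, 0.001]
wrist_force: [0.6, -0.2, -2.0]
width: 0.625
grip_force: 32.3
tcp [ 0.6406 -0.0256  0.0108] x-axis [ 1.    -0.     0.001] z [ 0.001 -0.    -1.   ]
bearing_large 0.94 [224. 220. 335. 332.] circ 0.6346 -0.0261 0.0325 fit [ 0.6346 -0.0254] tool d [-0.0059 -0.0002]
```

View pics/w5.png

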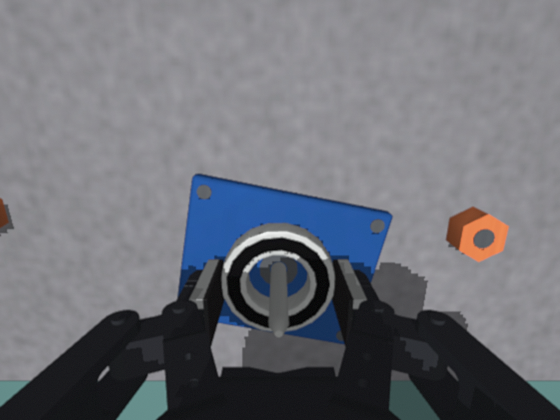

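The pin is inside the bore, with its base near (278,268). I lower by the last millimetres and release.

```bash
echo '[0, 0, 0.001, 0, 0, 0, 0, 0]' > m.json && python3 -m jog m.json|grep wrist
echo '[0, 0, 0.001, 0, 0, 0, 0, 0]' > m.json && python3 -m jog m.json|grep wrist
echo '[0, 0, 0, 0, 0, 0, 0, 0, 0, 0, 0, 0, 0, 0, 0, 0]' > m.json && python3 -m jog m.json 0.8
echo '[0, 0, -0.02, 0, 0, 0, -0.03, 0, 0, 0, -0.04, 0, 0, 0, -0.05, 0]' > m.json && python3 -m jog m.json|grep pos
echo '[0, 0, 0, 0, -0.05, 0, 0, 0, -0.03, 0, 0, 0, 0, 0, 0, 0, 0, 0, 0, 0]' > m.json && python3 -m jog m.json|grep pos
python3 look.py bearing_large w6; python3 plate.py kit_blue w6b
```

```text
wrist_force: [-0.1, -0.3, -1.2]
wrist_force: [-1.7, 0.3, 3.8]
time: 11.18
tool_pos: [0.6402, -0.0256, 0.0082]
tcp_rot: [-3.142, 0.0, 0.0]
wrist_force: [-0.2, -0.6, 0.6]
width: 0.798
grip_force: 0.0
tool_pos: [0.6396, -0.0256, 0.15]
tool_pos: [0.5609, -0.0257, 0.1488]
tcp [ 0.5609 -0.0257  0.1488] x-axis [ 1.    -0.     0.002] z [ 0.002 -0.    -1.   ]
bearing_large 0.61 [244.  72. 311. 144.] circ 0.6407 -0.0254 0.0288 fit [ 0.6408 -0.025 ] tool d [ 0.0799 -0.0007]
spot 0.74 [108. 278.] [ 0.6425 -0.0252]
tcp [ 0.5613 -0.0257  0.1486]
[218.1, 50.0, 341.9, 163.9] rect ((641.1248168945312, -25.616668701171875), (99.77732849121094, 79.5805892944336), 78.4373550415039)
spot 0.82 [112.3 283. ] [ 0.639  -0.0301]
```

The bearing is seated at (0.641,-0.025), right on the pin. Brass is next.

```bash
echo '[-0.007, -0.055, 0, 0, -0.007, -0.055, 0, 0, -0.007, -0.055, 0, 0, -0.007, -0.055, 0, 0, -0.007, -0.055, 0, 0]' > m.json && python3 -m jog m.json|grep pos
echo '[-0.005, -0.055, 0.01, 0, 0, 0, 0.018, 0, 0, 0, 0, 0, 0, 0, 0, 0]' > m.json && python3 -m jog m.json|grep pos
python3 look.py spacer_brass w7; python3 look.py spacer_brass;python3 plate.py kit_yellow w7b
```

```text
tool_pos: [0.5252, 0.2512, 0.1483]
tool_pos: [0.5204, 0.3031, 0.1201]
tcp [0.5204 0.3031 0.1201] x-axis [ 1.    -0.002 -0.001] z [-0.001 -0.001 -1.   ]
spacer_brass 0.59 [256. 190. 296. 231.] circ 0.5204 0.3074 0.0195 fit [0.5204 0.3064] tool d [-0.     -0.0033]
spot 0.58 [209. 276.] [0.5168 0.3047]
tcp [0.5211 0.3034 0.1211] x-axis [ 1.    -0.002  0.001] z [ 0.001  0.    -1.   ]
spacer_brass 0.87 [257. 188. 296. 232.] circ 0.5202 0.3062 0.0193 fit [0.5203 0.3062] tool d [-0.0008 -0.0028]
spot 0.77 [208. 277.] [0.5179 0.3042]
tcp [0.5208 0.3038 0.121 ]
spot 0.61 [ 28.7 363.4] [0.6579 0.2401]
```

```bash
echo '[0, -0.002, 0.03, 0, 0, 0, 0.03, 0, 0, 0, 0.03, 0, 0, 0, 0.015, 0, 0, 0, 0, 0]' > m.json && python3 -m jog m.json 0.65|grep -E "pos|wrist"
python3 look.py spacer_brass
echo '[0, 0, 0.005, 0, 0, 0, 0.005, 0, 0, 0, 0, 0]' > m.json && python3 -m jog m.json|grep -E "pos|force"
echo '[0, 0, 0, 0, 0, 0, 0, 0, 0, 0, 0, 0, 0, 0, 0, 0, 0, 0, 0, 0]' > m.json && python3 -m jog m.json 0.1 30
echo '[0, 0, -0.01, 0, 0, 0, -0.02, 0, 0, 0, -0.04, 0, 0, 0, -0.04, 0, 0, 0, 0, 0]' > m.json && python3 -m jog m.json; python3 look.py spacer_brass w8
```

```text
tool_pos: [0.5193, 0.3059, 0.0142]
wrist_force: [-0.3, 1.6, 0.3]
tcp [0.5193 0.3059 0.0142] x-axis [ 1.    -0.    -0.002] z [-0.002 -0.001 -1.   ]
spacer_brass 0.64 [245. 231. 312. 300.] circ 0.52 0.3062 0.0206 fit [0.5201 0.3061] tool d [ 0.0008 -0.0002]
spot 0.98 [257. 284.] [0.5205 0.3028]
tool_pos: [0.5198, 0.3061, 0.0048]
wrist_force: [-0.1, 1.4, 1.2]
grip_force: 0.0
time: 15.95
tool_pos: [0.5204, 0.3065, 0.0056]
tcp_rot: [-3.141, 0.0, -0.001]
wrist_force: [-1.4, -0.4, 2.4]
width: 0.397
grip_force: 30.1
time: 16.58
tool_pos: [0.5238, 0.3083, 0.1215]
tcp_rot: [-3.137, 0.0, -0.015]
wrist_force: [-0.1, 0.4, -1.2]
width: 0.397
grip_force: 30.1
tcp [0.5238 0.3083 0.1215] x-axis [ 1.    -0.     0.009] z [ 0.009  0.005 -1.   ]
spacer_brass 0.84 [244. 240. 314. 311.] circ 0.4604 0.3099 0.0378 fit [0.4605 0.3094] tool d [-0.0634 -0.0011]
spot 0.61 [270. 277.] [0.4615 0.3094]
```

View pics/w8.png

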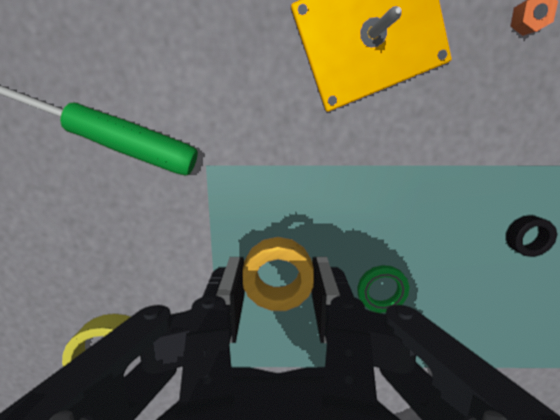

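The brass spacer is held level at (279,273), so I carry it to the blue pin.

```bash
echo '[0.02, 0.055, 0, 0, 0.02, 0.055, 0, 0, 0.02, 0.055, 0, 0, 0.02, 0.055, 0, 0, 0.02, 0.055, 0, 0]' > m.json && python3 -m jog m.json|grep pos
echo '[0.02, 0.055, 0, 0, 0.001, 0.002, 0, 0, 0, 0, 0, 0, 0, 0, 0, 0, 0, 0, 0.02, 0]' > m.json && python3 -m jog m.json|grep pos
echo '[0, 0, 0.02, 0, 0, 0, 0.02, 0, 0, 0, 0.015, 0, 0, 0, 0.01, 0, 0, 0, 0, 0]' > m.json && python3 -m jog m.json|grep -E "pos|force"
python3 look.py spacer_brass w9
```

```text
tool_pos: [0.6191, 0.0295, 0.1133]
tool_pos: [0.6426, -0.0243, 0.0965]
tool_pos: [0.6404, -0.0257, 0.0291]
wrist_force: [0.0, 0.5, -1.0]
grip_force: 30.2
tcp [ 0.6404 -0.0257  0.0291] x-axis [ 1.    -0.    -0.002] z [-0.002  0.    -1.   ]
spacer_brass 0.87 [243. 239. 314. 312.] circ 0.6269 -0.0251 0.0244 fit [ 0.627  -0.0255] tool d [-0.0135 -0.0002]
spot 0.55 [268. 280.] [ 0.6275 -0.0268]
```

View pics/w9.png

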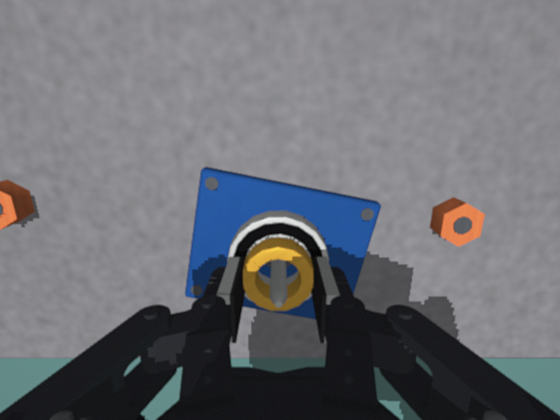

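The pin shows inside the brass bore at about (278,272). Commanded z is 0.030, so I lower to 0.026, release and retreat. Next is the red seal near (0.52,-0.298).

```bash
echo '[0, 0, 0.002, 0, 0, 0, 0.001, 0, 0, 0, 0, 0]' > m.json && python3 -m jog m.json|grep wrist
echo '[0, 0, 0.001, 0, 0, 0, 0, 0]' > m.json && python3 -m jog m.json|grep wrist
echo '[0, 0, 0, 0, 0, 0, 0, 0, 0, 0, 0, 0, 0, 0, 0, 0]' > m.json && python3 -m jog m.json 0.65
echo '[0, 0, -0.02, 0, 0, 0, -0.03, 0, 0, 0, -0.04, 0, 0, 0, -0.034, 0]' > m.json && python3 -m jog m.json|grep pos
echo '[0, 0, 0, 0, -0.05, 0, 0, 0, -0.031, 0, 0, 0, 0, 0, 0, 0, 0, 0, 0, 0]' > m.json && python3 -m jog m.json|grep pos
python3 look.py spacer_brass
python3 - <<'E'
from h import *
i=bot.camera_info("wrist");bot.read_camera("wrist")
for t,z in(("spacer_brass",.03),("bearing_large",.02)):
    for r in bot.regions_of("wrist",t)[:1]:
        m=r["pixels"].astype(np.uint8);c=max(cv2.findContours(m,0,1)[0],key=cv2.contourArea)
        P=np.float32([ray("wrist",(v,u),z,i)[:2] for u,v in c[:,0]]);print(t,cv2.minEnclosingCircle(P))
E
```

```text
wrist_force: [0.7, 0.3, -0.8]
wrist_force: [-1.9, 0.4, 1.6]
time: 19.88
tool_pos: [0.6412, -0.0256, 0.0263]
tcp_rot: [-3.142, 0.0, 0.0]
wrist_force: [0.0, -0.4, 0.1]
width: 0.653
grip_force: 0.0
tool_pos: [0.642, -0.0257, 0.1537]
tool_pos: [0.5606, -0.0257, 0.1504]
tcp [ 0.5606 -0.0257  0.1504] x-axis [ 1.    -0.     0.001] z [ 0.001 -0.    -1.   ]
spacer_brass 0.69 [258.  86. 301. 134.] circ 0.6417 -0.025 0.0199 fit [ 0.6419 -0.025 ] tool d [ 0.0813 -0.0007]
spot 0.78 [113. 279.] [ 0.6377 -0.0262]
spacer_brass ((0.6414307951927185, -0.02531157061457634), 0.01851256564259529)
bearing_large ((0.6402162313461304, -0.025145061314105988), 0.027602003887295723)
```

```bash
echo '[-0.008, 0.054, 0, 0, -0.008, 0.054, 0, 0, -0.008, 0.054, 0, 0, -0.008, 0.054, 0, 0, -0.008, 0.054, 0, 0]' > m.json && python3 -m jog m.json 0.8|grep pos
echo '[0, 0, 0.02, 0, 0, 0, 0.01, 0, 0, 0, 0, 0, 0, 0, 0, 0]' > m.json && python3 -m jog m.json|grep pos
python3 look.py seal_red; python3 look.py seal_red
```

```text
tool_pos: [0.5201, -0.2975, 0.1503]
tool_pos: [0.5206, -0.2944, 0.1203]
tcp [ 0.5206 -0.2944  0.1203] x-axis [ 1.     0.002 -0.   ] z [-0.  0. -1.]
seal_red 0.59 [253. 178. 306. 229.] circ 0.5208 -0.2972 0.0244 fit [ 0.5211 -0.2972] tool d [0.0005 0.0028]
spot 0.57 [204. 280.] [ 0.5211 -0.2958]
tcp [ 0.5209 -0.2951  0.1211] x-axis [1.    0.001 0.001] z [ 0.001 -0.001 -1.   ]
seal_red 0.92 [250. 180. 307. 230.] circ 0.5208 -0.2969 0.0246 fit [ 0.5208 -0.297 ] tool d [-0.0001  0.0019]
spot 0.91 [206. 277.] [ 0.5201 -0.2945]
```

```bash
echo '[0.001, 0.001, 0.03, 0, 0, 0, 0.03, 0, 0, 0, 0.03, 0, 0, 0, 0.015, 0, 0, 0, 0, 0]' > m.json && python3 -m jog m.json 0.75|grep -E "pos|wrist"
python3 look.py seal_red
echo '[0, 0, 0.007, 0, 0, 0, 0.005, 0, 0, 0, 0.002, 0, 0, 0, 0, 0]' > m.json && python3 -m jog m.json|grep -E "pos|force"
echo '[0, 0, 0, 0, 0, 0, 0, 0, 0, 0, 0, 0, 0, 0, 0, 0, 0, 0, 0, 0]' > m.json && python3 -m jog m.json 0.2 25
echo '[0, 0, -0.01, 0, 0, 0, -0.02, 0, 0, 0, -0.04, 0, 0, 0, -0.05, 0, 0, 0, 0, 0]' > m.json && python3 -m jog m.json; python3 look.py seal_red w10
```

```text
tool_pos: [0.5203, -0.2961, 0.0143]
wrist_force: [0.0, 0.9, -0.3]
tcp [ 0.5203 -0.2961  0.0143] x-axis [ 1.    -0.    -0.002] z [-0.002  0.001 -1.   ]
seal_red 0.74 [236. 220. 326. 301.] circ 0.5206 -0.2976 0.0248 fit [ 0.5206 -0.2975] tool d [0.0003 0.0013]
tool_pos: [0.5209, -0.2965, 0.001]
wrist_force: [-0.1, 0.0, -0.1]
grip_force: 0.0
time: 24.62
tool_pos: [0.5214, -0.2968, 0.0018]
tcp_rot: [3.141, -0.0, 0.001]
wrist_force: [0.0, 0.7, 4.3]
width: 0.538
grip_force: 25.8
time: 25.25
tool_pos: [0.5251, -0.2991, 0.1284]
tcp_rot: [3.135, -0.0, 0.016]
wrist_force: [0.3, -0.1, -0.1]
width: 0.534
grip_force: 25.7
tcp [ 0.5251 -0.2991  0.1284] x-axis [ 1.   -0.    0.01] z [ 0.01  -0.006 -1.   ]
seal_red 0.67 [229. 230. 323. 316.] circ 0.4555 -0.2995 0.0479 fit [ 0.4556 -0.2996] tool d [-0.0695  0.0005]
```

View pics/w10.png

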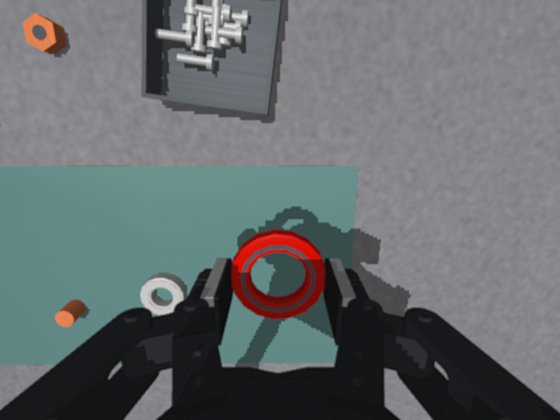

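Red is held level at (279,272), so I carry it to the blue pin. Resting height is TCP 0.036.

```bash
echo '[0.024, -0.054, 0, 0, 0.024, -0.054, 0, 0, 0.024, -0.054, 0, 0, 0.024, -0.054, 0, 0, 0.024, -0.054, 0, 0]' > m.json && python3 -m jog m.json|grep pos
echo '[0, -0.002, 0, 0, 0, 0, 0, 0, 0, 0, 0, 0, 0, 0, 0.02, 0, 0, 0, 0.02, 0]' > m.json && python3 -m jog m.json|grep pos
echo '[0, 0, 0.02, 0, 0, 0, 0.015, 0, 0, 0, 0.006, 0, 0, 0, 0, 0]' > m.json && python3 -m jog m.json|grep -E "pos|force"
python3 look.py seal_red w11
```

```text
tool_pos: [0.6402, -0.0248, 0.1191]
tool_pos: [0.6405, -0.0257, 0.0797]
tool_pos: [0.641, -0.0246, 0.0397]
wrist_force: [-0.4, -0.8, -0.7]
grip_force: 25.8
tcp [ 0.641  -0.0246  0.0397] x-axis [ 1.    -0.    -0.001] z [-0.001  0.    -1.   ]
seal_red 0.72 [229. 227. 322. 316.] circ 0.6192 -0.0249 0.0324 fit [ 0.6193 -0.0242] tool d [-0.0217 -0.0004]
```

View pics/w11.png

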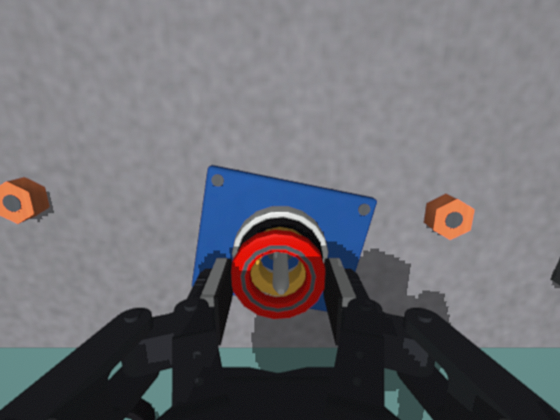

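The pin shows within the red seal's bore and the brass below it. I seat it, release, check, and head to the small bearing.

```bash
echo '[0, 0, 0.002, 0, 0, 0, 0.001, 0, 0, 0, 0, 0]' > m.json && python3 -m jog m.json|grep wrist
echo '[0, 0, 0.001, 0, 0, 0, 0, 0]' > m.json && python3 -m jog m.json|grep wrist
echo '[0, 0, 0, 0, 0, 0, 0, 0, 0, 0, 0, 0, 0, 0, 0, 0]' > m.json && python3 -m jog m.json 0.75
echo '[0, 0, -0.02, 0, 0, 0, -0.03, 0, 0, 0, -0.04, 0, 0, 0, -0.024, 0]' > m.json && python3 -m jog m.json|grep pos
echo '[0, 0, 0, 0, -0.05, 0, 0, 0, -0.031, 0, 0, 0, 0, 0, 0, 0, 0, 0, 0, 0]' > m.json && python3 -m jog m.json|grep pos
python3 - <<'E'
from h import *
i=bot.camera_info("wrist");bot.read_camera("wrist")
for t,z in(("seal_red",.041),("bearing_large",.02)):
    for r in bot.regions_of("wrist",t)[:1]:
        m=r["pixels"].astype(np.uint8);c=max(cv2.findContours(m,0,1)[0],key=cv2.contourArea)
        P=np.float32([ray("wrist",(v,u),z,i)[:2] for u,v in c[:,0]]);print(t,cv2.minEnclosingCircle(P))
E
echo '[-0.03, 0.04, 0, 0, -0.03, 0.041, 0, 0, -0.03, 0.041, 0, 0, -0.03, 0.041, 0, 0, 0, 0, 0, 0]' > m.json && python3 -m jog m.json|grep pos
python3 look.py bearing_small; python3 look.py bearing_small
```

```text
wrist_force: [0.1, -0.2, 0.3]
wrist_force: [-1.2, -1.0, 2.9]
time: 28.42
tool_pos: [0.6411, -0.0247, 0.0361]
tcp_rot: [-3.142, 0.0, 0.0]
wrist_force: [-0.0, 0.2, -0.3]
width: 0.75
grip_force: 0.0
tool_pos: [0.6428, -0.0248, 0.1547]
tool_pos: [0.5604, -0.0246, 0.15]
seal_red ((0.6408851146697998, -0.023930711671710014), 0.024254173040390015)
bearing_large ((0.63118577003479, -0.03225518763065338), 0.023511428385972977)
tool_pos: [0.4391, -0.19, 0.1503]
tcp [ 0.4391 -0.19    0.1503] x-axis [ 1.    -0.005 -0.   ] z [-0.    -0.001 -1.   ]
bearing_small 0.87 [258. 178. 299. 223.] circ 0.4375 -0.1891 0.0215 fit [ 0.4375 -0.1892] tool d [-0.0015 -0.0008]
spot 0.78 [198. 277.] [ 0.437  -0.1888]
tcp [ 0.441  -0.1875  0.1505] x-axis [ 1.    -0.001  0.001] z [ 0.001  0.    -1.   ]
bearing_small 0.69 [260. 179. 304. 226.] circ 0.4375 -0.1895 0.022 fit [ 0.4377 -0.1893] tool d [-0.0033  0.0018]
spot 0.84 [199. 281.] [ 0.4382 -0.19  ]
```

Red is seated at (0.641,-0.024). Now I grasp the small bearing.

```bash
echo '[-0.002, 0.001, 0.03, 0, 0, 0, 0.04, 0, 0, 0, 0.04, 0, 0, 0, 0.025, 0, 0, 0, 0, 0]' > m.json && python3 -m jog m.json 0.7|grep -E "pos|wrist"
python3 look.py bearing_small
echo '[0, 0, 0.006, 0, 0, 0, 0.005, 0, 0, 0, 0.002, 0, 0, 0, 0, 0]' > m.json && python3 -m jog m.json|grep -E "pos|force"
echo '[0, 0, 0, 0, 0, 0, 0, 0, 0, 0, 0, 0, 0, 0, 0, 0, 0, 0, 0, 0]' > m.json && python3 -m jog m.json 0.15 30
echo '[0, 0, -0.01, 0, 0, 0, -0.02, 0, 0, 0, -0.04, 0, 0, 0, -0.05, 0, 0, 0, 0, 0]' > m.json && python3 -m jog m.json; python3 look.py bearing_small
```

```text
tool_pos: [0.4365, -0.1868, 0.0131]
wrist_force: [0.3, 0.5, 0.2]
tcp [ 0.4365 -0.1868  0.0131] x-axis [ 1.     0.002 -0.005] z [-0.005  0.002 -1.   ]
bearing_small 0.6 [244. 226. 323. 305.] circ 0.4374 -0.1897 0.0232 fit [ 0.4372 -0.1896] tool d [0.0007 0.0028]
spot 0.87 [259. 285.] [ 0.4372 -0.1904]
tool_pos: [0.4379, -0.1886, 0.0021]
wrist_force: [0.1, 0.2, 0.0]
grip_force: 0.0
time: 32.52
tool_pos: [0.4382, -0.1887, 0.0027]
tcp_rot: [3.142, -0.0, 0.0]
wrist_force: [-2.3, 0.9, 5.6]
width: 0.48
grip_force: 29.9
time: 33.15
tool_pos: [0.4419, -0.1905, 0.1275]
tcp_rot: [3.137, -0.0, 0.015]
wrist_force: [0.7, -0.0, -1.5]
width: 0.478
grip_force: 30.5
tcp [ 0.4419 -0.1905  0.1275] x-axis [ 1.   -0.    0.01] z [ 0.01  -0.005 -1.   ]
bearing_small 0.94 [235. 237. 322. 319.] circ 0.3719 -0.1898 0.0441 fit [ 0.3718 -0.1906] tool d [-0.0702  0.0001]
spot 0.57 [271. 279.] [ 0.3749 -0.1922]
```

Held centred. I move to a point short of the yellow plate and measure it.

```bash
echo '[0.015, -0.053, 0, 0, 0.015, -0.053, 0, 0, 0.015, -0.053, 0, 0, 0.015, -0.053, 0, 0, 0.015, -0.053, 0, 0]' > m.json && python3 -m jog m.json|grep pos
echo '[0.015, -0.053, 0, 0, 0.015, -0.053, 0, 0, 0.015, -0.053, 0, 0, 0, 0, 0, 0, 0, 0, 0, 0]' > m.json && python3 -m jog m.json|grep pos
python3 plate.py kit_yellow w12; python3 plate.py kit_yellow w13
```

```text
tool_pos: [0.5118, 0.0779, 0.12]
tool_pos: [0.5565, 0.2347, 0.1199]
tcp [0.5565 0.2347 0.1199]
[189.3, 0.0, 349.2, 149.5] rect ((658.1597900390625, 239.80445861816406), (80.61151885986328, 100.30302429199219), 21.791744232177734)
spot 0.89 [ 76.1 270. ] [0.6603 0.2408]
tcp [0.5573 0.2338 0.1213]
[189.3, 0.0, 347.8, 151.0] rect ((658.104736328125, 239.84817504882812), (80.15807342529297, 100.6000747680664), 22.02057647705078)
spot 0.72 [ 81.1 270.6] [0.6579 0.2394]
```

View pics/w13.png

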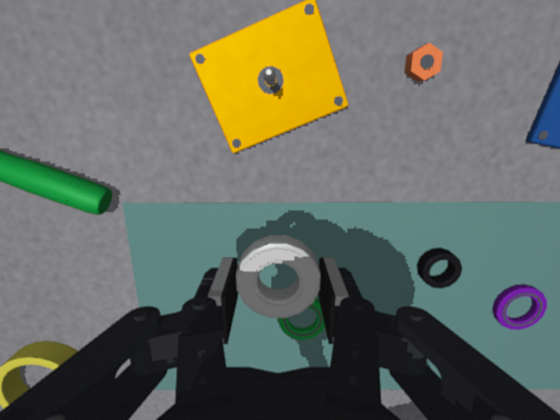

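The yellow plate fits 80 x 100 mm at (0.658,0.240), with the pin near (270,78). I thread the small bearing; resting height is TCP 0.010.

```bash
echo '[0.03, -0.001, 0, 0, 0.04, -0.002, 0, 0, 0.03, -0.002, 0, 0, 0, 0, 0, 0, 0, 0, 0, 0]' > m.json && python3 -m jog m.json|grep pos
echo '[0, 0, 0.02, 0, 0, 0, 0.02, 0, 0, 0, 0.02, 0, 0, 0, 0, 0]' > m.json && python3 -m jog m.json|grep -E "pos|force"
echo '[0, 0, 0.02, 0, 0, 0, 0.02, 0, 0, 0, 0.008, 0, 0, 0, 0, 0]' > m.json && python3 -m jog m.json|grep -E "pos|force"
python3 look.py bearing_small w14
```

```text
tool_pos: [0.6576, 0.2397, 0.122]
tool_pos: [0.6554, 0.2395, 0.0583]
wrist_force: [-0.2, -0.0, -1.1]
grip_force: 30.6
tool_pos: [0.6573, 0.24, 0.0128]
wrist_force: [0.0, 0.3, -0.4]
grip_force: 30.6
tcp [0.6573 0.24   0.0128] x-axis [ 1.    -0.    -0.002] z [-0.002 -0.001 -1.   ]
bearing_small 0.84 [236. 235. 322. 318.] circ 0.6507 0.2403 0.0249 fit [0.6515 0.2404] tool d [-0.0058 -0.0003]
spot 0.68 [272. 278.] [0.65   0.2402]
```

View pics/w14.png

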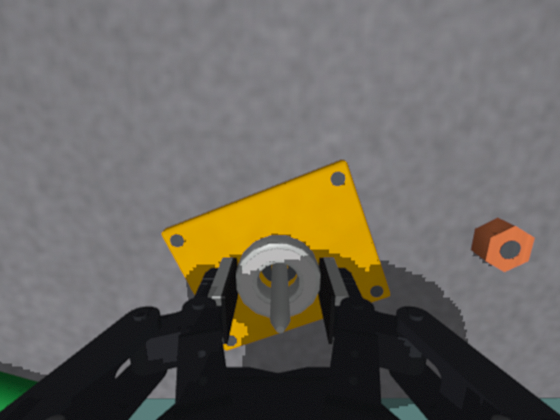

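The pin is through the small bearing, with its base at about (277,272). I seat it, release, verify and go to green.

```bash
echo '[0, 0, 0.002, 0, 0, 0, 0.001, 0, 0, 0, 0, 0]' > m.json && python3 -m jog m.json|grep wrist
echo '[0, 0, 0.001, 0, 0, 0, 0, 0]' > m.json && python3 -m jog m.json|grep wrist
echo '[0, 0, 0, 0, 0, 0, 0, 0, 0, 0, 0, 0, 0, 0, 0, 0]' > m.json && python3 -m jog m.json 0.75
echo '[0, 0, -0.02, 0, 0, 0, -0.03, 0, 0, 0, -0.05, 0, 0, 0, -0.04, 0]' > m.json && python3 -m jog m.json|grep pos
echo '[0, 0, 0, 0, -0.05, 0, 0, 0, -0.036, 0, 0, 0, 0, 0, 0, 0, 0, 0, 0, 0]' > m.json && python3 -m jog m.json|grep pos
python3 - <<'E'
from h import *
i=bot.camera_info("wrist");bot.read_camera("wrist")
for t,z in(("bearing_small",.018),):
    for r in bot.regions_of("wrist",t)[:1]:
        m=r["pixels"].astype(np.uint8);c=max(cv2.findContours(m,0,1)[0],key=cv2.contourArea)
        P=np.float32([ray("wrist",(v,u),z,i)[:2] for u,v in c[:,0]]);print(t,cv2.minEnclosingCircle(P))
E
echo '[-0.043, 0.01, 0, 0, -0.043, 0.01, 0, 0, -0.042, 0.01, 0.03, 0, 0, 0, 0, 0, 0, 0, 0, 0]' > m.json && python3 -m jog m.json|grep pos
python3 look.py seal_green; python3 look.py seal_green
```

```text
wrist_force: [0.8, -0.5, -0.8]
wrist_force: [-1.4, -0.4, 2.7]
time: 37.75
tool_pos: [0.6582, 0.2403, 0.0102]
tcp_rot: [3.142, -0.0, -0.0]
wrist_force: [1.2, -0.1, -0.4]
width: 0.748
grip_force: 0.0
tool_pos: [0.6591, 0.2406, 0.1542]
tool_pos: [0.5728, 0.2404, 0.1507]
bearing_small ((0.6580734252929688, 0.24123483896255493), 0.020639758557081223)
tool_pos: [0.4455, 0.2106, 0.1207]
tcp [0.4455 0.2106 0.1207] x-axis [ 1.    -0.001  0.001] z [ 0.001  0.    -1.   ]
seal_green 0.7 [252. 182. 306. 235.] circ 0.444 0.2104 0.0248 fit [0.4442 0.2106] tool d [-0.0013 -0.    ]
spot 0.91 [209. 279.] [0.4416 0.2097]
tcp [0.4468 0.2112 0.1218] x-axis [ 1.    -0.001  0.003] z [ 0.003  0.001 -1.   ]
seal_green 0.83 [251. 182. 307. 235.] circ 0.4445 0.2105 0.0246 fit [0.4444 0.2105] tool d [-0.0024  0.0007]
spot 0.95 [207. 277.] [0.4454 0.2119]
```

```bash
echo '[0, 0, 0.03, 0, 0, 0, 0.03, 0, 0, 0, 0.03, 0, 0, 0, 0.015, 0, 0, 0, 0, 0]' > m.json && python3 -m jog m.json 0.75|grep -E "pos|wrist"
python3 look.py seal_green
echo '[0, 0, 0.007, 0, 0, 0, 0.005, 0, 0, 0, 0.002, 0, 0, 0, 0, 0]' > m.json && python3 -m jog m.json|grep -E "pos|force"
echo '[0, 0, 0, 0, 0, 0, 0, 0, 0, 0, 0, 0, 0, 0, 0, 0, 0, 0, 0, 0]' > m.json && python3 -m jog m.json 0.2 25
echo '[0, 0, -0.01, 0, 0, 0, -0.02, 0, 0, 0, -0.04, 0, 0, 0, -0.05, 0, 0, 0, 0, 0]' > m.json && python3 -m jog m.json; python3 look.py seal_green
```

```text
tool_pos: [0.4437, 0.2101, 0.0144]
wrist_force: [-0.8, -0.0, 0.4]
tcp [0.4437 0.2101 0.0144] x-axis [ 1.    -0.    -0.002] z [-0.002 -0.001 -1.   ]
seal_green 0.72 [235. 220. 320. 304.] circ 0.4441 0.2104 0.0252 fit [0.4441 0.2104] tool d [ 0.0005 -0.0003]
tool_pos: [0.4439, 0.2103, 0.001]
wrist_force: [1.2, 0.2, 0.1]
grip_force: 0.0
time: 41.8
tool_pos: [0.4445, 0.2105, 0.0016]
tcp_rot: [-3.141, 0.0, -0.001]
wrist_force: [-0.9, -1.1, 5.2]
width: 0.53
grip_force: 26.0
time: 42.42
tool_pos: [0.4479, 0.2119, 0.1264]
tcp_rot: [-3.138, 0.0, -0.015]
wrist_force: [1.1, 0.4, -0.9]
width: 0.532
grip_force: 25.8
tcp [0.4479 0.2119 0.1264] x-axis [ 1.    -0.     0.009] z [ 0.009  0.004 -1.   ]
seal_green 0.85 [229. 228. 323. 319.] circ 0.3799 0.2127 0.0475 fit [0.3798 0.2128] tool d [-0.068  -0.0009]
```

```bash
echo '[0.043, -0.006, 0, 0, 0.043, -0.006, 0, 0, 0.043, -0.006, 0, 0, 0.043, -0.006, 0, 0, 0.042, -0.006, 0, 0]' > m.json && python3 -m jog m.json|grep pos
echo '[0, 0, 0, 0, 0, 0, 0, 0, 0, 0, 0.02, 0, 0, 0, 0.02, 0, 0, 0, 0, 0]' > m.json && python3 -m jog m.json|grep pos
echo '[0, 0, 0.02, 0, 0, 0, 0.02, 0, 0, 0, 0.013, 0, 0, 0, 0.003, 0, 0, 0, 0, 0]' > m.json && python3 -m jog m.json|grep -E "pos|force"
echo '[0, 0, 0.002, 0, 0, 0, 0.001, 0, 0, 0, 0, 0]' > m.json && python3 -m jog m.json|grep -E "pos|wrist"
echo '[0, 0, 0.001, 0, 0, 0, 0, 0]' > m.json && python3 -m jog m.json|grep wrist; python3 look.py seal_green w15
```

```text
tool_pos: [0.6579, 0.2399, 0.118]
tool_pos: [0.6549, 0.2395, 0.0773]
tool_pos: [0.6583, 0.2404, 0.025]
wrist_force: [-0.7, -0.8, -0.1]
grip_force: 25.8
tool_pos: [0.6584, 0.2404, 0.0226]
wrist_force: [-0.1, -0.2, -0.2]
wrist_force: [-0.3, -0.5, 1.6]
tcp [0.6585 0.2404 0.0217] x-axis [ 1.    -0.     0.001] z [ 0.001  0.    -1.   ]
seal_green 0.55 [228. 230. 324. 320.] circ 0.6472 0.2406 0.029 fit [0.6473 0.2407] tool d [-0.0112 -0.0003]
```

Contact at the expected height. I release, retreat and check.

```bash
echo '[0, 0, 0, 0, 0, 0, 0, 0, 0, 0, 0, 0, 0, 0, 0, 0]' > m.json && python3 -m jog m.json 0.75|grep -E "force|width"
echo '[0, 0, -0.02, 0, 0, 0, -0.03, 0, 0, 0, -0.05, 0, 0, 0, -0.05, 0]' > m.json && python3 -m jog m.json|grep pos
echo '[-0.05, 0.02, -0.02, 0, -0.06, 0.03, 0, 0, -0.06, 0.05, 0, 0, 0, 0, 0, 0, 0, 0, 0, 0]' > m.json && python3 -m jog m.json|grep pos
python3 - <<'E'
from h import *
i=bot.camera_info("wrist");im=bot.read_camera("wrist");j=bot.read_camera("side");k=bot.read_camera("scene")
a=cv2.resize(im,(400,300));b=cv2.resize(j[170:310,100:300],(400,300));c=cv2.resize(k[150:300,230:480],(400,300))
cv2.imwrite("pics/fin.png",np.vstack([np.hstack([a,b]),np.hstack([c,c*0])])[:,:,::-1])
Z=dict(seal_green=.026,seal_red=.041,spacer_black=.008,seal_violet=.005)
for n,f in(("wrist",i),("scene",None)):
  for t,z in Z.items():
    for r in bot.regions_of(n,t)[:1]:
        m=r["pixels"].astype(np.uint8);q=max(cv2.findContours(m,0,1)[0],key=cv2.contourArea)
        P=np.float32([ray(n,(v,u),z,f)[:2] for u,v in q[:,0]]);print(n,t,round(r["conf"],2),cv2.minEnclosingCircle(P))
E
```

```text
wrist_force: [-0.1, 0.2, 0.7]
width: 0.752
grip_force: 0.0
tool_pos: [0.6583, 0.2404, 0.1741]
tool_pos: [0.5054, 0.1527, 0.1932]
wrist seal_green 0.68 ((0.6578474640846252, 0.2407691776752472), 0.024475065991282463)
wrist seal_red 0.88 ((0.6402894258499146, -0.023264102637767792), 0.025057120248675346)
wrist spacer_black 0.82 ((0.5002444982528687, 0.08658929169178009), 0.018628783524036407)
wrist seal_violet 0.95 ((0.45551303029060364, 0.0021353696938604116), 0.025553449988365173)
scene seal_green 0.72 ((0.6599582433700562, 0.23924341797828674), 0.024452725425362587)
scene seal_red 0.76 ((0.6431455016136169, -0.025102537125349045), 0.02725442498922348)
scene spacer_black 0.72 ((0.5008580684661865, 0.08643904328346252), 0.022021038457751274)
scene seal_violet 0.58 ((0.45685237646102905, 0.0010186329018324614), 0.024594232439994812)
```

View pics/fin.png

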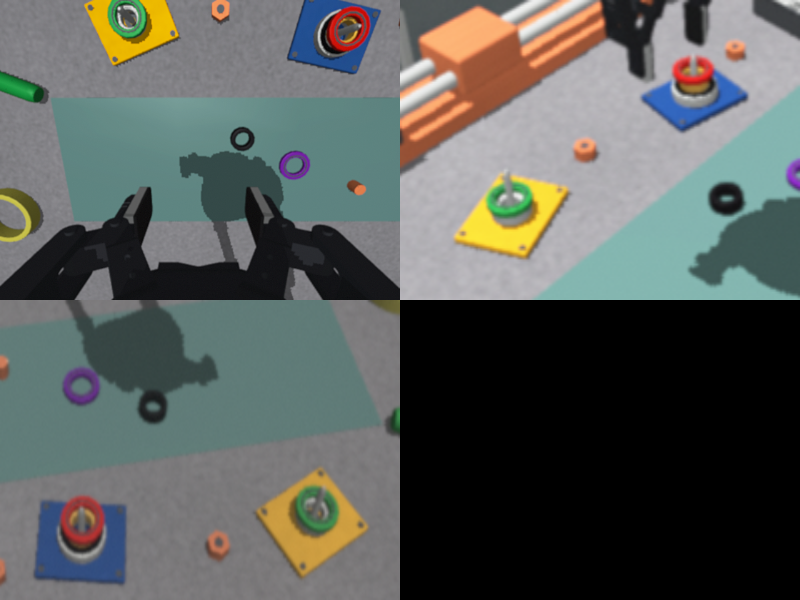

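Both stacks sit flat on their pins: blue at (693,80), yellow at (510,205) in the side panel. The black spacer and violet seal have not moved.

```bash
python3 -c "from workcell import bot; print(bot.finish_job())"
```

```text
the job is handed in; nothing more can be done
None
```

I built both kits in the order you gave and handed the job in. The final pictures show the stacks flat and centred on their pins, with the black spacer and violet seal where they lay; the hand-in call returned no verdict.

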